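# Stir the scented beads in the ochre cup

## Task

The scented beads in the wide ochre cup need freshening: take the bamboo stirrer out of its white stand, bring it over the cup and put its lower end down among the beads. Starting from the side of the cup farthest from the robot, stir two full wide turns round, back to that far side, so that most of the beads get shifted. Then let go of the stirrer and leave it standing in the cup, leaning on the rim, with the cup upright about where it was and every bead still inside.

Things in the scene. Friction and masses are not known exactly. Their poses are not given: they have to be found in the camera images.
- bowl: wide OCHRE ceramic cup, round, straight-walled, no handle, loose, 0.8 kg: 120 mm outside, 110 mm inside diameter, 80 mm high, flat inner floor 6 mm above the origin, which is the centre of its underside. z up, x and y as the world's. A stirring circle of 28 to 38 mm radius, 5 to 12 mm above the floor, catches the beads and clears the wall. A white cup of the same shape is a bystander.
- stirrer_grip (a point): bamboo stirrer, 165 mm long, 60 g, bottom-heavy, upright in a 44 mm deep, 18 mm hole of a fixed white block (75 x 75 x 50 mm high); a teal foot file stands in a like block. Square handle 20 x 20 x 60 mm at the top; this point is its centre, 30 mm below the top, 135 mm above the lower end. z runs up, x and y square to the handle's faces. Below it a round 14 mm rod. Lift 45 mm to free it.
- stirrer_tip (a point): centre of the lower end of the same stirrer, on its axis, 135 mm below the handle's centre; the end that goes among the beads
- bead0_center (a point): cream ceramic bead 1 of 5: ball of 22 mm diameter, 13 g, lying loose on the floor of the ochre cup away from its middle; this point is its centre
- bead1_center (a point): centre of bead 2 of 5, like the first
- bead2_center (a point): centre of bead 3 of 5, like the first
- bead3_center (a point): centre of bead 4 of 5, like the first
- bead4_center (a point): centre of bead 5 of 5, like the first

How it is judged (in metres and radians):
On the way, in this order (a step that is already met when the one before it is completed fails the run):
1. the stirrer is held with its lower end over the ochre cup (contact force between the fingers and stirrer above 0.5 N and z of stirrer_tip in the frame of bowl above 0.03 m and horizontal distance between stirrer_tip and bowl below 0.052 m), for 0.03 s.
2. its lower end is down among the beads on the far side of the cup (first turn begins) (contact force between the fingers and stirrer above 0.5 N and z of stirrer_tip in the frame of bowl below 0.026 m and horizontal distance between stirrer_tip and bowl below 0.052 m and x of stirrer_tip in the frame of bowl above 0.018 m), for 0.03 s.
3. round through the left or right side (contact force between the fingers and stirrer above 0.5 N and z of stirrer_tip in the frame of bowl below 0.026 m and horizontal distance between stirrer_tip and bowl below 0.052 m and (y of stirrer_tip in the frame of bowl above 0.018 m or y of stirrer_tip in the frame of bowl below -0.018 m) and x of stirrer_tip in the frame of bowl between -0.014 and 0.014 m), for 0.03 s.
4. the near side (contact force between the fingers and stirrer above 0.5 N and z of stirrer_tip in the frame of bowl below 0.026 m and horizontal distance between stirrer_tip and bowl below 0.052 m and x of stirrer_tip in the frame of bowl below -0.018 m), for 0.03 s.
5. the left or right side again (all of step 3), for 0.03 s.
6. back at the far side: second turn begins (all of step 2), for 0.03 s.
7. round through the left or right side (all of step 5), for 0.03 s.
8. the near side (all of step 4), for 0.03 s.
9. the left or right side again (all of step 7), for 0.03 s.
10. back at the far side, with at least three of the five beads shifted by over 12 mm (all of step 6 and (distance of each of bead0_center, bead1_center, bead2_center from where it was at the start of the episode above 0.012 m or distance of each of bead0_center, bead1_center, bead3_center from where it was at the start of the episode above 0.012 m or distance of each of bead0_center, bead1_center, bead4_center from where it was at the start of the episode above 0.012 m or distance of each of bead0_center, bead2_center, bead3_center from where it was at the start of the episode above 0.012 m or distance of each of bead0_center, bead2_center, bead4_center from where it was at the start of the episode above 0.012 m or distance of each of bead0_center, bead3_center, bead4_center from where it was at the start of the episode above 0.012 m or distance of each of bead1_center, bead2_center, bead3_center from where it was at the start of the episode above 0.012 m or distance of each of bead1_center, bead2_center, bead4_center from where it was at the start of the episode above 0.012 m or distance of each of bead1_center, bead3_center, bead4_center from where it was at the start of the episode above 0.012 m or distance of each of bead2_center, bead3_center, bead4_center from where it was at the start of the episode above 0.012 m)), for 0.03 s.
At the end, for the whole second after the job is handed in: Stirrer released, at rest, its lower end in the ochre cup (within 60 mm of its axis, under 50 mm above its underside), handle centre over 70 mm above the underside; cup upright within 6 degrees and within 40 mm of its start; all five beads in it (z of stirrer_tip in the frame of bowl below 0.05 m and horizontal distance between each of stirrer_tip, bead0_center, bead1_center, bead2_center, bead3_center, bead4_center and bowl below 0.06 m and z of stirrer_grip in the frame of bowl above 0.07 m and linear speed of stirrer below 0.03 m/s and angle between bowl's own z axis and vertical below 0.1 rad and distance of bowl from where it was at the start of the episode below 0.04 m and z of each of bead0_center, bead1_center, bead2_center, bead3_center, bead4_center in the frame of bowl below 0.07 m); the robot touches nothing.
It fails at once if a bead leaves the cup (horizontal distance between any of bead0_center, bead1_center, bead2_center, bead3_center, bead4_center and bowl above 0.075 m).
It fails at once if the cup is tipped by more than 20 degrees or pushed more than 60 mm (angle between bowl's own z axis and vertical above 0.35 rad or distance of bowl from where it was at the start of the episode above 0.06 m).
It also fails if it takes over 58 s, if anything falls off the work surface, if the arm or the gripper's body presses on something with over 40 N, if the wrist force passes 120 N, or if a joint passes its speed limit or range.

## Robot

A 6-joint arm with a two-finger parallel gripper is mounted at the origin on the work surface. World frame = base frame: x ahead of the robot, y to its left, z up, the work surface at z = 0. Lengths are in mm, angles in rad, forces in N, time in s.
With the tool pointing down it reaches from about 325 to 875 mm from the base axis. Payload 4.4 kg.
Tool frame: the origin (TCP) lies on the centre line of the jaws, within the pads' length; the fingertips stand ahead of it and the grasp point (between the pads) lies 6 mm ahead of it (ctrl.tcp_to_tips is the z of the fingertips in the tool frame, in mm); z points along the fingers, y is the direction in which the jaws open and shut (so a half turn about z gives the same grasp; the last joint's range is limited). The gripper opens to 85 mm and grips with 20 to 120 N. Pads are 22 mm wide; open, the fingers measure 114 mm over their backs; the gripper's body (76 mm by 85 mm) begins 54 mm behind the grasp point. The pads swing forward as they close: fully open they stand 13 mm farther back than shut.
Start: joints at [-1.349, 0.207, 1.542, -0, 1.393, -0.15], TCP at [208.881, -535.72, 256.282] pointing down, gripper open.
Joint ranges: [-2.73, 2.73], [-0.86, 2.22], [0.23, 2.46], [-1.11, 4.25], [0.08, 2.63], [-2.82, 2.82]. Speed limits (rad/s): [2.79, 2.79, 3.14, 3.14, 3.14, 3.14].

## Interface

Orientations are given as a 3x3 rotation matrix whose columns are the frame's x, y, z axes.
In Python, from plant import ctrl, sensors, optics gives the robot as it stands. Calls block until the motion is done:
- ctrl.move_ptp(position, orientation): joint-space move of the TCP to a pose.
- ctrl.move_l(position, rot=None, vel=150, threshold=None): straight line of the TCP; rot=None keeps the orientation; vel is the mean speed in mm/s. With threshold (N) it stops when the force on the tool has changed by that much, and returns True; else False.
- ctrl.set_joints(angles): joint-space move.
- ctrl.gripper_to(opening, force=None): finger opening in mm; force is the grip in N (None keeps the last); returns when the fingers have stopped.
- ctrl.hold(seconds).
- ctrl.solve_ik(position, orientation): joint angles nearest the present ones, or None.
- sensors.read_state(): the state.
- optics.grab_frame(name): name is "side" or "top" or "wrist"; returns (picture, depth): 384x512x3 uint8, red, green, blue; 384x512 float32, mm along the optical axis (not along the pixel's ray), 0 where there is no reading.
- optics.camera_params(name): a dict with "mtx" (3x3 intrinsics, pixels), "k1" (the pictures are not rectified: a ray, as slopes to the right and down, at radius r is drawn at 1 + k1 r^2 times it, then the intrinsics apply), "R" (3x3) and "t" (3): a world point X has camera coordinates R X + t; the wrist camera has in their place "T_tool_cam" (4x4, takes a point from camera to tool coordinates, whose origin is the TCP and whose axes are the flange's). Camera axes: x right, y down, z forward; pixel columns grow to the right and rows downward; lengths in mm; the calibration is good to about 2 mm. A picture is of the moment at which its call begins: read the wrist's pose just before it. camera_params takes no time and is no camera call.
A pose or a line that the arm cannot do raises ctrl.MotionError and nothing moves.
- ctrl.finish_job(): hands the job in, once; it reports no verdict.
The state is a dict: "t": time; "q": joint angles; "qvel": joint speeds; "tau": joint torques, N m; "eef_pos": TCP position; "eef_rot": TCP orientation; "force": force on the tool from outside, world axes, zero at the start; "wrist_torque": the same for the moment, N m; "grip_width": finger opening in mm.
Only numpy, scipy, OpenCV 4.12 (cv2) and the standard library are available. Lean on these libraries where they do the work, as an engineer would, in place of code of your own. Each camera call takes 0.05 s, during which the arm holds its last target. There are 200 camera calls.

## Working session

There is one attempt and no reset: what is moved stays moved. The work goes in short steps, each a Python script; the robot and the scene stay as the last script left them, time stands still between calls to the robot, and variables do not carry over. Pictures are saved under pics/ and viewed, about 8 in all and at most 12, crops included, and the job is handed in when it is done.

```bash
ls; mkdir -p pics; cat > h.py <<'E'
import numpy as np, cv2
from plant import ctrl, sensors, optics
def grab(n):
    s=sensors.read_state(); im,d=optics.grab_frame(n); p=optics.camera_params(n)
    return im,d,p,s
def cloud(n,g=None):
    im,d,p,s=g or grab(n)
    h,w=d.shape; u,v=np.meshgrid(np.arange(w),np.arange(h))
    k=np.array([p['k1'],0,0,0],float)
    xy=cv2.undistortPoints(np.stack([u,v],-1).reshape(-1,1,2).astype(float),np.array(p['mtx'],float),k).reshape(h,w,2)
    c=np.dstack([xy*d[...,None],d])
    if 'R' in p: X=(c-np.array(p['t']))@np.array(p['R'])
    else:
        T=np.array(p['T_tool_cam']); X=c@T[:3,:3].T+T[:3,3]
        X=X@np.array(s['eef_rot']).T+np.array(s['eef_pos'])
    X[d<=0]=np.nan
    return im,X
def save(n,im): cv2.imwrite('pics/'+n,im[...,::-1])
E
python3 - <<'E'
from h import *
a,X=cloud('top'); b,Y=cloud('side')
np.savez('/tmp/v.npz',a=a,X=X,b=b,Y=Y)
save('a.png',cv2.resize(np.vstack([a,b]),None,fx=.78,fy=.78))
print(sensors.read_state()['t'])
E
```

```text
pics
0.1
```

View pics/a.png

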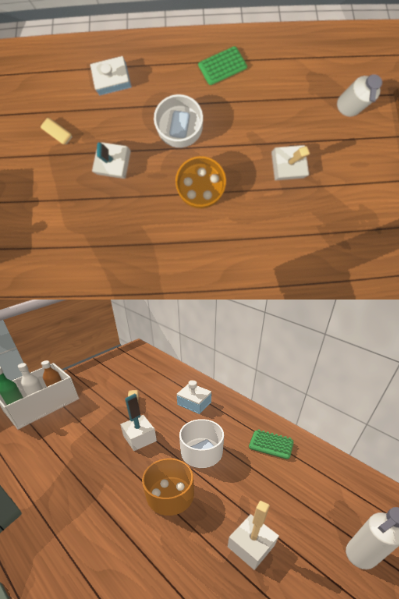

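The top view (upper half) shows the ochre cup at about (201,181), with five beads. The stirrer handle is at (298,155) on its white block, and the white cup is at (179,120). Next I'll measure these from the point clouds.

```bash
python3 - <<'E'
from h import *
z=np.load('/tmp/v.npz')
for I,X,n in((z['a'],z['X'],'top'),(z['b'],z['Y'],'side')):
    hsv=cv2.cvtColor(I,cv2.COLOR_RGB2HSV); H,S,V=[hsv[...,i].astype(int) for i in range(3)]
    u,v=np.meshgrid(np.arange(512),np.arange(384)); Z=X[...,2]
    # region: cup
    c=(258,232) if n=='top' else (215,240)
    c=(258,232) if n=='top' else (int(168/.78),int((487-299.5)/.78))
    R=np.hypot(u-c[0],v-c[1])<45
    rim=R&(Z>74)&(Z<90)
    P=X[rim][:,:2]; 
    A=np.c_[2*P,np.ones(len(P))]; s=np.linalg.lstsq(A,(P**2).sum(1),rcond=None)[0]
    print(n,'cup',s[:2],np.sqrt(s[2]+s[0]**2+s[1]**2),rim.sum(),np.median(X[rim][:,2]))
    c=(382,203) if n=='top' else (int(258/.78),int((525-299.5)/.78))
    R=np.hypot(u-c[0],v-c[1])<60
    hd=R&(Z>115)&(Z<190); print('handle',hd.sum(),np.nanmin(X[hd],0),np.nanmax(X[hd],0),np.median(X[hd],0))
    t=R&(Z>164); 
    if t.sum(): print('handletop',t.sum(),X[t].mean(0),cv2.minAreaRect(X[t][:,:2].astype(np.float32)))
    for z0 in range(110,180,10):
        m=hd&(Z>=z0)&(Z<z0+10); 
        if m.any(): print(z0,X[m].mean(0).round(1))
    b=R&(Z>44)&(Z<56); print('block',b.sum(),cv2.minAreaRect(X[b][:,:2].astype(np.float32)))
    bd=(Z>6)&(Z<32)&(np.hypot(X[...,0]-s[0],X[...,1]-s[1])<52)&(S<90)
    k,l,st,ce=cv2.connectedComponentsWithStats(bd.astype(np.uint8))
    for i in range(1,k):
        if st[i,4]>8: print('bead',X[l==i].mean(0).round(0),st[i,4])
E
```

```text
top cup [490.67463154   0.87787671] 57.284724016439185 573 80.12181696273618
handle 268 [ 519.2084857  -237.66295228  115.26890692] [ 542.17222426 -214.56511002  174.67215918] [ 527.92522188 -221.53345585  166.9670078 ]
handletop 146 [ 530.17464035 -226.04504854  170.49590998] ((531.0158081054688, -226.8974609375), (20.59119987487793, 21.453147888183594), 14.049962997436523)
110 [ 525.6 -220.5  117.2]
120 [ 525.8 -220.7  125.5]
130 [ 525.8 -219.5  135.4]
140 [ 526.6 -220.7  145.1]
150 [ 526.3 -219.8  155.1]
160 [ 529.7 -224.6  167.1]
170 [ 529.9 -226.4  171.8]
block 1263 ((530.6115112304688, -226.17465209960938), (76.72933959960938, 77.51130676269531), 1.0201410055160522)
bead [521.  -4.  25.] 82
bead [503. -34.  26.] 84
bead [499.  32.  25.] 85
bead [466.  25.  26.] 86
bead [463. -14.  25.] 84
side cup [4.90297382e+02 5.74173035e-02] 57.265454730754186 647 79.44999339781319
handle 462 [ 519.10381122 -239.0004627   115.62154752] [ 541.71677372 -216.59885375  173.28583955] [ 523.19089261 -229.70252903  159.24040618]
handletop 202 [ 529.03481753 -227.96054992  170.05887119] ((530.6824951171875, -227.2738494873047), (20.223844528198242, 20.220014572143555), 15.709074020385742)
110 [ 523.1 -229.8  117.9]
120 [ 522.7 -230.8  125. ]
130 [ 522.6 -230.6  135.3]
140 [ 522.7 -230.   145.2]
150 [ 523.2 -230.9  155.1]
160 [ 525.6 -229.7  166.7]
170 [ 530.7 -227.3  171.2]
block 1750 ((530.6033325195312, -226.39122009277344), (77.47529602050781, 74.84783172607422), 1.4986523389816284)
bead [497.  28.  24.] 87
bead [520.  -7.  24.] 89
bead [466.  22.  25.] 81
```

```bash
cat >> h.py <<'E'
def rot(yaw):  # tool down, jaw axis y at yaw
    y=np.array([np.cos(yaw),np.sin(yaw),0]); z=np.array([0,0,-1.]); return np.c_[np.cross(y,z),y,z]
YAW=np.radians(-75); R0=rot(YAW); S=np.array([530.7,-227.]); C=np.array([490.5,.5])
E
python3 - <<'E'
from h import *
print(ctrl.tcp_to_tips)
for y in(-75,105): print(y,ctrl.solve_ik([*S,147],rot(np.radians(y))),ctrl.solve_ik([*C,200],rot(np.radians(y))))
R=R0 if ctrl.solve_ik([*S,147],R0) is not None else rot(YAW+np.pi)
ctrl.gripper_to(60)
ctrl.move_ptp([*S,260],R); ctrl.move_l([*S,147],vel=120)
ctrl.gripper_to(0,force=80); s=sensors.read_state(); print(s['t'],s['grip_width'],s['force'],s['wrist_torque'])
ctrl.move_l([*S,255],vel=100); s=sensors.read_state(); print(s['t'],s['grip_width'],s['force'],s['wrist_torque'],s['q'])
b,Y=cloud('side'); save('b.png',b); np.savez('/tmp/w.npz',b=b,Y=Y)
E
```

```text
25.0
-75 [-5.54086365e-01  3.22015943e-01  1.63722508e+00 -4.44089210e-16
  1.18235163e+00  7.54910574e-01] [-1.75636983e-01  8.25014030e-02  1.80531045e+00 -4.44089210e-16
  1.25378080e+00  1.13335996e+00]
105 [-5.54086365e-01  3.22015943e-01  1.63722508e+00 -4.44089210e-16
  1.18235163e+00 -2.38668208e+00] [-1.75636983e-01  8.25014030e-02  1.80531045e+00 -4.44089210e-16
  1.25378080e+00 -2.00823270e+00]
3.6417 19.14973645602181 [-0.45764865  0.35051104  3.92370203] [0.09138262 0.05579827 0.0110057 ]
4.875 19.1434455198732 [ 0.69055533  0.13301071 -0.30403457] [ 0.0081704  -0.00471383  0.0014539 ] [-5.54098112e-01  2.13076936e-01  1.53867784e+00 -2.34594722e-07
  1.39188572e+00  7.54917856e-01]
```

View pics/b.png

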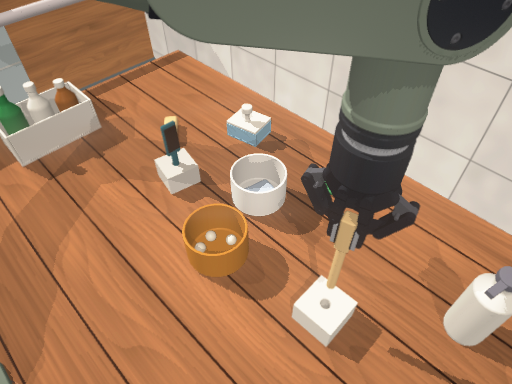

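The stirrer is held at (345,235) with its lower end near (333,288), clear of the block hole at (326,302). I'll check its axis in the point cloud next.

```bash
cat >> h.py <<'E'
def axis(I,X,tcp,lo=-140,hi=-30):
    """fit stirrer rod below the gripper: offsets from tcp"""
    D=X-np.asarray(tcp); hsv=cv2.cvtColor(I,cv2.COLOR_RGB2HSV)
    m=(np.hypot(D[...,0],D[...,1])<45)&(D[...,2]>lo)&(D[...,2]<hi)&(hsv[...,1]>60)
    P=D[m]; c=P.mean(0); d=np.linalg.svd(P-c,full_matrices=False)[2][0]; d*=np.sign(d[2])
    print('rod n',m.sum(),'zrange',P[:,2].min(),P[:,2].max(),'c',c.round(1),'dir',d.round(3))
    return c,d
E
python3 - <<'E'
from h import *
z=np.load('/tmp/w.npz'); c,d=axis(z['b'],z['Y'],[*S,255])
P=z['Y']-np.array([*S,255]); 
for a in range(-150,10,15):
    m=(np.hypot(P[...,0],P[...,1])<30)&(P[...,2]>=a)&(P[...,2]<a+15); 
    if m.any(): print(a,m.sum(),P[m].mean(0).round(1))
E
```

```text
rod n 420 zrange -139.73498450607218 -30.039227207631825 c [ -5.8  -1.9 -81.8] dir [-0.016 -0.002  1.   ]
-150 18 [  -5.6   -1.9 -138.4]
-135 51 [  -5.7   -1.9 -127. ]
-120 53 [  -5.5   -2.  -112.2]
-105 56 [ -5.2  -2.  -97.3]
-90 63 [ -5.2  -2.  -82.6]
-75 63 [ -5.4  -1.6 -67.5]
-60 68 [ -5.3  -1.8 -52.4]
-45 55 [ -8.5  -2.3 -35.6]
-30 171 [ -9.4  -2.9 -20.9]
-15 286 [-8.7 -3.6 -7.5]
0 283 [-9.1 -2.6  7.2]
```

```bash
cat >> h.py <<'E'
ZS=155.; RR=32.
def turn(a0,a1,n,vel=70,C=C):
    f=[]
    for a in np.linspace(a0,a1,n+1)[1:]:
        r=np.radians(a); hit=ctrl.move_l([C[0]+RR*np.cos(r),C[1]+RR*np.sin(r),ZS],vel=vel,threshold=20)
        s=sensors.read_state(); f.append(np.linalg.norm(s['force'])); 
        if hit: print('HIT at',a,s['force'],s['eef_pos']); return False
    print('t',s['t'],'w',s['grip_width'],'f',np.round(f,1),s['eef_pos']); return True
def cupfit(I,X):
    hsv=cv2.cvtColor(I,cv2.COLOR_RGB2HSV)
    m=(np.hypot(X[...,0]-C[0],X[...,1]-C[1])<90)&(X[...,2]>74)&(X[...,2]<84)&(hsv[...,0]<25)&(hsv[...,1]>150)
    P=X[m][:,:2]; A=np.c_[2*P,np.ones(len(P))]; s=np.linalg.lstsq(A,(P**2).sum(1),rcond=None)[0]
    print('cup',s[:2].round(1),np.sqrt(s[2]+s[0]**2+s[1]**2).round(1),len(P)); return s[:2]
E
python3 - <<'E'
from h import *
ctrl.move_l([*C,255],vel=200); ctrl.hold(.1)
print(ctrl.move_l([*C,ZS],vel=100,threshold=8), sensors.read_state()['eef_pos'])
r=np.radians(35); ctrl.move_l([C[0]+RR*np.cos(r),C[1]+RR*np.sin(r),ZS],vel=60,threshold=20)
turn(35,395,12)
g=grab('side'); b,Y=cloud('side',g); cupfit(b,Y); axis(b,Y,g[3]['eef_pos'],lo=-65,hi=-30); save('c.png',b)
E
```

```text
False [4.91196310e+02 3.84849112e-01 1.55760198e+02]
t 12.7667 w 19.200170959478978 f [0.9 3.5 5.1 3.7 5.5 2.4 5.7 0.7 7.4 0.8 2.8 7.1] [515.17536129  18.55161519 154.63577446]
cup [490.9   2.7] 57.2 608
rod n 84 zrange -64.62713034707839 -30.558008214677102 c [ -4.4  -4.3 -47.9] dir [-0.18   0.004  0.984]
```

View pics/c.png

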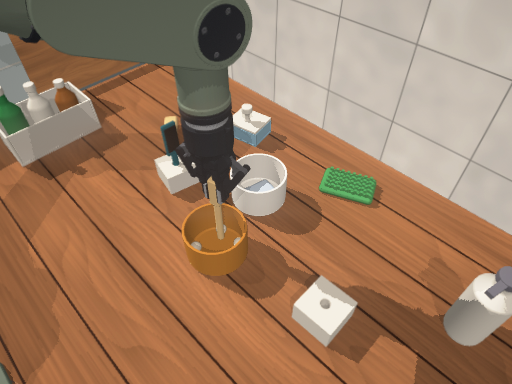

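The stirrer is in the cup with its handle at (212,190) and its rod at (221,235). It looks slightly tilted, so I'm measuring that.

```bash
python3 - <<'E'
from h import *
for n in('side','top'):
    g=grab(n); b,Y=cloud(n,g); t=g[3]['eef_pos']; D=Y-np.array(t)
    hsv=cv2.cvtColor(b,cv2.COLOR_RGB2HSV)
    print(n,t)
    for a in range(-125,-20,8):
        m=(np.hypot(D[...,0],D[...,1])<28)&(D[...,2]>=a)&(D[...,2]<a+8)&(hsv[...,1]<170)
        if m.sum()>3: print(a,m.sum(),D[m].mean(0).round(1),np.median(hsv[m],0))
E
```

```text
side [515.23195116  18.4596486  154.63851617]
-125 19 [  -1.1   -2.7 -121.1] [ 17. 111. 175.]
-117 25 [   3.2    1.3 -113.1] [ 17. 111. 169.]
-109 30 [   4.4   -0.  -105.4] [ 17. 111. 177.]
-101 29 [  9.6   3.1 -97.2] [ 17. 114. 157.]
-93 27 [  2.5  -0.5 -89.6] [ 17. 111. 181.]
-85 33 [  5.8   1.4 -81.6] [ 17. 112. 167.]
-77 20 [ -1.6  -2.6 -73.5] [ 17. 111. 182.]
-69 22 [ -3.7  -4.1 -65. ] [ 17. 110. 181.]
-61 19 [ -3.4  -4.3 -56.9] [ 17. 110. 181.]
-53 23 [ -3.2  -4.1 -49.5] [ 17. 109. 181.]
-45 12 [ -4.2  -4.5 -41.8] [ 17.  109.  179.5]
-37 20 [ -8.   -4.9 -31.8] [ 17. 109. 178.]
-29 26 [ -8.9  -3.5 -25. ] [ 18. 109. 176.]
-21 63 [ -7.7  -5.7 -16.8] [ 13.  75. 131.]
top [515.22708706  18.43919055 154.60249874]
-125 6 [  -6.3   -1.6 -120.5] [ 18.  124.  149.5]
-109 4 [  -7.4    1.4 -106.7] [ 19.  114.  157.5]
-101 5 [ -7.   -1.6 -97.9] [ 19. 113. 151.]
```

Vertical within about 2° and the cup has hardly moved, so I'm running the second turn.

```bash
python3 - <<'E'
from h import *
print(turn(395,735,12,C=np.array([490.8,1.5])))
g=grab('side'); b,Y=cloud('side',g); cupfit(b,Y)
a,X=cloud('top'); c=cupfit(a,X)
for I,P in((a,X),(b,Y)):
    hsv=cv2.cvtColor(I,cv2.COLOR_RGB2HSV)
    bd=(P[...,2]>12)&(P[...,2]<33)&(np.hypot(P[...,0]-c[0],P[...,1]-c[1])<52)&(hsv[...,1]<105)
    k,l,st,ce=cv2.connectedComponentsWithStats(bd.astype(np.uint8))
    print([(P[l==i].mean(0).round(0).tolist(),int(st[i,4])) for i in range(1,k) if st[i,4]>5])
save('d.png',np.hstack([cv2.resize(a[150:300,180:340],None,fx=2.5,fy=2.5),cv2.resize(b[160:310,140:300],None,fx=2.5,fy=2.5)]))
E
```

```text
t 17.425 w 19.102272018972926 f [3.  0.7 2.8 4.3 4.6 5.8 0.9 3.3 5.8 2.6 4.8 0.7] [523.12902921  10.12709318 155.87550038]
True
cup [491.1  -3.5] 57.3 623
cup [491.7  -2.3] 56.8 118
[([526.0, -10.0, 21.0], 17), ([516.0, 32.0, 25.0], 93), ([511.0, -37.0, 25.0], 51), ([456.0, -26.0, 25.0], 84), ([457.0, 10.0, 25.0], 42)]
[([514.0, 29.0, 23.0], 87), ([532.0, -10.0, 24.0], 86)]
```

View pics/d.png

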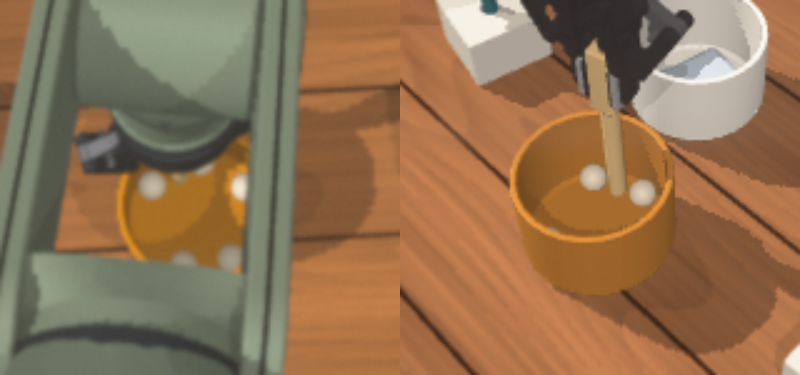

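The cup is within 4 mm of its start, with beads visible all round. Even the least favourable matching gives shifts of only about 13 to 17 mm for three beads. A short sweep along the far side will make that certain and clear room for the lean.

```bash
python3 - <<'E'
from h import *
from scipy.optimize import linear_sum_assignment
C2=np.array([491.2,-2.5])
turn(15,60,2,C=C2); turn(60,-45,4,C=C2); turn(-45,15,2,C=C2)
g=grab('side'); b,Y=cloud('side',g); cupfit(b,Y)
a,X=cloud('top'); c=cupfit(a,X)
for I,P in((a,X),(b,Y)):
    hsv=cv2.cvtColor(I,cv2.COLOR_RGB2HSV)
    bd=(P[...,2]>12)&(P[...,2]<33)&(np.hypot(P[...,0]-c[0],P[...,1]-c[1])<52)&(hsv[...,1]<105)
    k,l,st,ce=cv2.connectedComponentsWithStats(bd.astype(np.uint8))
    Q=[P[l==i].mean(0).round(0).tolist()+[int(st[i,4])] for i in range(1,k) if st[i,4]>5]; print(Q)
    B=np.array([[521,-4],[503,-34],[499,32],[466,25],[463,-14]]); d=np.linalg.norm(B[:,None]-np.array(Q)[None,:,:2],axis=2)
    i,j=linear_sum_assignment(d); print('least-move match',d[i,j].round(0))
save('e.png',np.hstack([cv2.resize(a[150:300,180:340],None,fx=2.5,fy=2.5),cv2.resize(b[160:310,140:300],None,fx=2.5,fy=2.5)]))
t=np.radians(12)
# outward unit at 15 deg, candidate tilted pose
o=np.array([np.cos(np.radians(15)),np.sin(np.radians(15)),0]); up=np.cos(t)*np.array([0,0,1])+np.sin(t)*o
Rt=np.c_[np.cross(R0[:,1],-up),R0[:,1],-up]; tip=np.array([*(C2+30*o[:2]),9]); print(ctrl.solve_ik(tip+141*up,Rt),R0[:,1]@o,sensors.read_state()['q'])
E
```

```text
t 18.125 w 19.033038336047312 f [1.2 5. ] [506.45418516  24.29777779 154.92090654]
t 19.5583 w 19.200152964543513 f [0.7 3.8 5.4 2.6] [514.34336276 -25.22854924 155.39396924]
t 20.325 w 19.151341010003517 f [6.5 0.7] [523.36119041   6.09687137 155.64500632]
cup [492.3  -3.5] 57.3 609
cup [492.7  -2.5] 57.0 134
[[526.0, -11.0, 21.0, 7], [513.0, 34.0, 25.0, 93], [511.0, -40.0, 25.0, 78], [458.0, -25.0, 26.0, 81], [459.0, 11.0, 25.0, 33]]
least-move match [ 9. 10. 14. 16. 12.]
[[512.0, 31.0, 23.0, 88], [532.0, -11.0, 23.0, 90]]
least-move match [13. 13.]
[-0.09540778  0.38803103  1.56186692 -0.07398718  1.38875098  1.23418523] -1.2253002782949126e-17 [-1.54427445e-01  2.03941240e-01  1.76821307e+00 -5.10717756e-04
  1.16749867e+00  1.15427543e+00]
```

View pics/e.png

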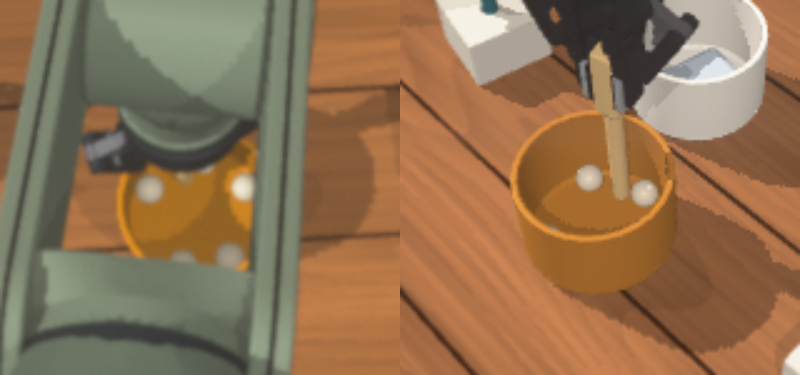

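The image shows the stirrer still in place, but the beads hardly moved in the sweep. The least-move match is about 9 to 16 mm, so the rod tends to slip past beads that sit against the wall. I'll measure the rod's tilt before stirring wider.

```bash
cat >> h.py <<'E'
from scipy.optimize import least_squares
def tipfit(n='side'):
    g=grab(n); I,X=cloud(n,g); t=np.array(g[3]['eef_pos']); D=X-t; hsv=cv2.cvtColor(I,cv2.COLOR_RGB2HSV)
    m=(np.hypot(D[...,0],D[...,1])<40)&(D[...,2]<-42)&(D[...,2]>-128)&(abs(hsv[...,0].astype(int)-17)<3)&(hsv[...,1]<125)&(hsv[...,1]>95)
    m=cv2.erode(m.astype(np.uint8),np.ones((1,3)))>0
    P=D[m]; f=lambda p:np.hypot(P[:,0]-p[0]-p[1]*(P[:,2]+6),P[:,1]-p[2]-p[3]*(P[:,2]+6))-7
    r=least_squares(f,[0,0,0,0],loss='soft_l1',f_scale=1.5); p=r.x
    tip=np.array([p[0]-135*p[1],p[2]-135*p[3]])
    print('n',m.sum(),'axis at grip',p[[0,2]].round(1),'tip offset',tip.round(1),'tip world',(t[:2]+tip).round(1),'res',np.median(abs(r.fun)).round(2)); return tip
E
python3 - <<'E'
from h import *
tipfit()
E
```

```text
n 130 axis at grip [0.5 0.5] tip offset [0.6 0.2] tip world [523.5   5.9] res 0.49
```

```bash
cat >> h.py <<'E'
def beads(n='top',c=C):
    I,P=cloud(n); hsv=cv2.cvtColor(I,cv2.COLOR_RGB2HSV)
    bd=(P[...,2]>12)&(P[...,2]<33)&(np.hypot(P[...,0]-c[0],P[...,1]-c[1])<52)&(hsv[...,1]<105)
    k,l,st,ce=cv2.connectedComponentsWithStats(bd.astype(np.uint8))
    print(n,[(P[l==i].mean(0)[:2].round(0).astype(int).tolist(),int(st[i,4])) for i in range(1,k) if st[i,4]>5])
E
python3 - <<'E'
import h
from h import *
C2=np.array([492.3,-2.5]); h.RR=37
for a,b in((15,45),(45,75),(75,105)):
    turn(a,b,2,C=C2,vel=60); tipfit(); beads('top',C2); beads('side',C2)
E
```

```text
t 21.1083 w 19.19945647996155 f [1.9 3.3] [518.18778995  23.48334582 155.03595472]
n 129 axis at grip [ 1.1 -0.2] tip offset [-0.1  0.6] tip world [518.   24.1] res 0.52
top [([531, -10], 40), ([509, 38], 81), ([453, 12], 87)]
side [([508, 36], 86), ([532, -10], 90)]
t 21.875 w 18.94878568595353 f [4.2 4.3] [501.74063595  32.8633987  154.96322507]
n 129 axis at grip [0.7 0.4] tip offset [-0.4  0.1] tip world [501.4  33. ] res 0.53
top [([494, 45], 23), ([452, 15], 78)]
side [([494, 44], 46), ([531, 1], 87)]
t 22.6417 w 18.827939507657156 f [5.8 0.6] [482.18710293  34.18095959 154.83249632]
n 131 axis at grip [-0.5  1.1] tip offset [0.2 0.5] tip world [482.4  34.7] res 0.48
top [([452, 15], 79)]
side [([531, 2], 88), ([479, 45], 6)]
```

The wider circle does push the beads round, so I'll finish this turn at 37 mm.

```bash
python3 - <<'E'
import h
from h import *
C2=np.array([492.3,-2.5]); h.RR=37
for a,b in((105,195),(195,285),(285,375)):
    if not turn(a,b,5,C=C2,vel=60): break
    g=grab('side'); c=cupfit(*cloud('side',g)); C2=(C2+c)/2 if np.linalg.norm(c-C)<12 else C2
    beads('top',C2); beads('side',C2)
tipfit()
a=grab('top')[0]; b=grab('side')[0]
save('f.png',np.hstack([cv2.resize(a[150:300,180:340],None,fx=2.5,fy=2.5),cv2.resize(b[160:310,140:300],None,fx=2.5,fy=2.5)]))
E
```

```text
t 24.5 w 19.395180610844616 f [1.1 2.9 5.8 5.8 4. ] [456.61172545 -11.70701802 154.96515425]
cup [482.8   2.6] 57.2 488
top [([437, 0], 12)]
side [([523, 1], 91), ([472, 39], 54)]
t 26.3 w 19.0279463035945 f [4.2 5.1 6.  1.4 1.2] [496.9182122  -35.64571841 154.60053089]
cup [479.2  -7.5] 57.3 559
top [([469, 30], 61), ([467, -42], 49), ([443, -18], 35)]
side [([514, 2], 14), ([469, 29], 93), ([514, -31], 9)]
t 28.1583 w 19.175908192020295 f [5.8 6.4 8.2 5.7 4.6] [521.93701412   9.29320914 154.34751234]
cup [494.4  -5.8] 57.2 614
top [([529, -19], 25), ([487, -36], 25), ([479, 32], 99), ([458, -25], 80)]
side [([534, 9], 48), ([532, -18], 79), ([478, 29], 91)]
n 138 axis at grip [-0.5  1. ] tip offset [-2.5 -0.5] tip world [519.4   8.6] res 0.44
```

View pics/f.png

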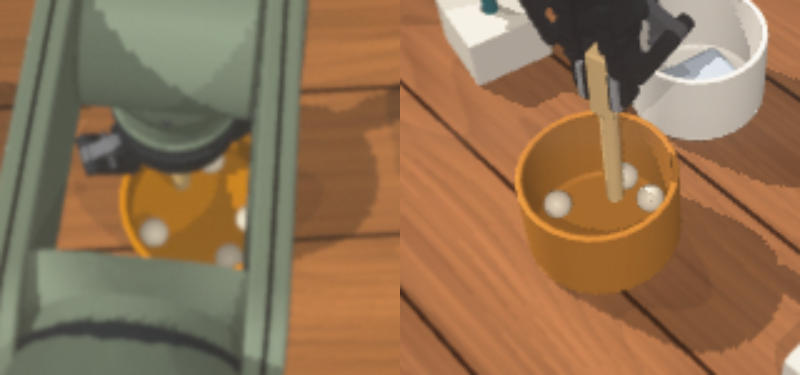

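The image shows beads at (212,160), (155,232) and (228,257) in the top view and at (628,175) in the side view. The rod is between them at the far side. Against the starting positions at most one bead can be within 12 mm, whichever bead is which, so at least four have shifted. Next I'll move to a clear gap (60°), tilt onto the rim, release and retreat.

```bash
python3 - <<'E'
from h import *
Cc=np.array([494.4,-5.8]); a=np.radians(60); o=np.array([np.cos(a),np.sin(a),0]); t=np.radians(12.5)
Rt=cv2.Rodrigues(np.cross([0,0,1],o)*t)[0]@R0; up=-Rt[:,2]
tip=np.array([*(Cc+30*o[:2]),8.5])
ctrl.move_l([*tip[:2],ZS],vel=50,threshold=20)
print('hit',ctrl.move_l(tip+141*up,rot=Rt,vel=30,threshold=10)); s=sensors.read_state(); print(s['eef_pos'],tip+141*up,s['force'],s['t'])
cupfit(*cloud('side'))
ctrl.gripper_to(50); s=sensors.read_state(); print(s['grip_width'])
ctrl.move_l(np.array(s['eef_pos'])+120*up,vel=120); ctrl.set_joints([-1.349, 0.207, 1.542, 0, 1.393, -0.15])
b,Y=cloud('side'); A,X=cloud('top'); cupfit(b,Y); c=cupfit(A,X); beads('top',c); print(sensors.read_state()['t'])
m=(np.hypot(X[...,0]-c[0],X[...,1]-c[1])<150)&(X[...,2]>95); print('handle',m.sum(),X[m].mean(0),X[m].max(0))
save('g.png',np.hstack([cv2.resize(A[150:300,180:340],None,fx=2.5,fy=2.5),cv2.resize(b[160:310,140:300],None,fx=2.5,fy=2.5)]))
E
```

```text
hit False
[524.54939972  46.32281831 146.20681034] [524.65899278  46.61011289 146.157737  ] [-0.6515347  -0.65614002 -0.37316608] 30.1667
cup [494.4  -5.8] 57.2 624
49.75593005840557
cup [494.4  -5.7] 57.3 614
cup [494.7  -4.9] 57.3 538
top [([534, -15], 94), ([530, 18], 84), ([486, -43], 97), ([479, 32], 93), ([457, -24], 81)]
34.3583
handle 313 [527.4139664   49.49636701 148.52618451] [545.02745945  67.83194438 170.80438258]
```

View pics/g.png

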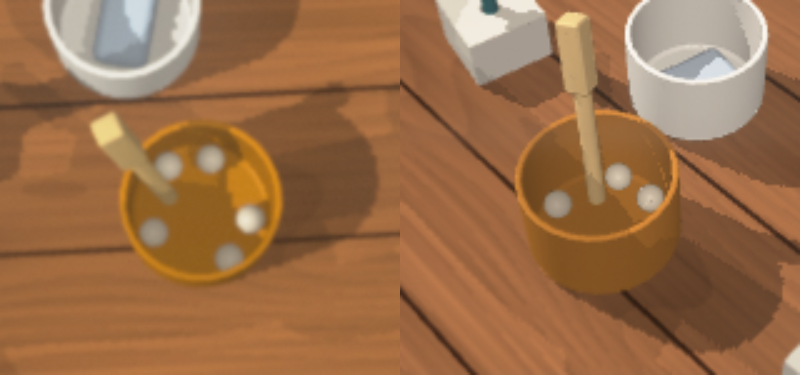

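The stirrer stands in the cup, leaning on the rim (handle at (108,130) in the top view). All five beads are inside and the cup is upright, so I'm handing in.

```bash
python3 - <<'E'
from h import *
ctrl.hold(.5); A,X=cloud('top'); m=(np.hypot(X[...,0]-494,X[...,1]+5)<150)&(X[...,2]>95); print(X[m].mean(0),sensors.read_state()['t'])
ctrl.finish_job()
E
```

```text
[527.48939344  49.56104812 148.81131879] 34.9083
the job is handed in; nothing more can be done
```

The job is handed in at 34.9 s of the 58 s allowed; no verdict was reported. The stirrer is in the ochre cup, let go and leaning on the rim.

**Stirring:** I made three turns and a short sweep along the far side, not just the two turns asked for. After two turns at 32 mm radius, the bead positions did not clearly prove that three beads had shifted by over 12 mm, and the extra sweep hardly moved them. A third turn at 37 mm pushed the beads round. By the measured positions, at least four beads were then more than 12 mm from their starts, whichever bead is which. At that point the tip was on the far side, about 25 mm beyond the cup's centre.

**Last checks:**
- **Cup:** upright by eye in the last pictures and about 7 mm from where it started. It wandered up to about 14 mm during the third turn.
- **Beads:** all five are visible inside the cup.
- **Stirrer:** at rest, with the handle staying within 0.3 mm over the last half second and its top at about 171 mm.
- **Robot:** back at its start pose, clear of everything.

**Not checked directly:** I had no readout of the individual steps, so meeting them in order is inferred from the arm's path and the cup measurements.

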